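# Hang the wheel, try the box lid, free its bolt if caught and hold the lid open

### The arm

A 6-joint arm with a two-finger parallel gripper is mounted at the origin on the work surface. World frame = base frame: x ahead of the robot, y to its left, z up, the work surface at z = 0. Lengths are in mm, angles in rad, forces in N, time in s.
With the tool pointing down it reaches from about 300 to 875 mm from the base axis. Payload 4.2 kg.
Tool frame: the origin (TCP) lies midway between the tips of the shut fingers; the grasp point (between the pads) lies 19 mm behind it; z points along the fingers, y is the line along which they close (so a half turn about z gives the same grasp; the last joint's range is limited). The gripper opens to 85 mm and grips with 20 to 120 N. Pads are 22 mm wide; open, the fingers measure 114 mm over their backs; the gripper's body (76 mm by 85 mm) begins 54 mm behind the grasp point. The pads swing forward as they close: fully open they stand 13 mm farther back than shut.
Start: joints at [1.215, 0.32, 1.565, -0, 1.257, -0.02], TCP at [189.48, 542.901, 202.838] pointing down, gripper open.
Joint ranges: [-3.11, 3.11], [-0.84, 2.01], [0.21, 2.61], [-1.34, 4.49], [0.05, 2.63], [-2.56, 2.56]. Speed limits (rad/s): [2.57, 2.57, 3.14, 3.14, 3.14, 3.14].

### API

Orientations are given as a unit quaternion [x, y, z, w].
In Python, from plant import env, vision, models gives the robot as it stands.
- The arm moves only by the tool arm_command, never from a script. Its argument "increments" is a list of rows, each a list of 7 numbers: the finger opening in m, from 0 to 0.0854, then the shift along the tool's x, y, z in m, then the turn, a rotation vector about the tool's x, y, z in rad. A call has 1 to 20 rows; each row is the pose to reach, as a shift and turn from the pose commanded when the call began, along the tool's axes at that moment; what a row does not reach only later rows make up. A row lasts 1/10 s, in which the tool goes at most 50 mm and 8.59 degrees, less where a joint would pass 70% of its speed; a pose out of reach is approached as far as the arm can. A call with a gripper value outside its range is refused whole. The fingers move at their own pace and stop on an object; "force" is the grip in N (left out, the last holds). Time passes only in rows, so rows that repeat a pose let the fingers close. It gives the time, the measured TCP pose, the force, the opening and the grip force at its end, in the units of the state.
- env.read_state(): the state, without advancing time (a new reading comes with each control period).
- vision.snapshot(name): name is "side" or "top" or "wrist"; returns a dict with "color" (384x512x3 uint8, red, green, blue), "fov_y" (degrees; the focal length in pixels is half the picture's height over the tangent of half this angle, whatever the lens; pixels are square), "cx", "cy" (the principal point, pixels), "k1" (the pictures are not rectified: a ray, as slopes to the right and down, at radius r is drawn at 1 + k1 r^2 times it, then the intrinsics apply), "R" (3x3) and "t" (3): a world point X has camera coordinates R X + t. Camera axes: x right, y down, z forward; pixel columns grow to the right and rows downward; lengths in mm; the calibration is good to about 2 mm. A picture is of the moment at which its call begins. There is no depth.
- env.close_job(): hands the job in; it is judged then, once.
Trained networks look in a picture, given as the dict that the camera call returned (one of the last four; its "shot" number tells which), for a name from the list of things; names that differ only in an ending like _2 or _b are one class to them, and where a whole thing is asked for, a point or a joint stands for the part that bears it (a point fixed in the world has none). Each returns a list of dicts, best first, with "conf" (0 to 1); they miss things now and then, are a little off and sometimes report something else, mostly with a low value. They report only what shows in the picture. A call takes as long as a camera call. They do not tell look-alikes from the thing itself.
- models.outline_of(picture, label): "mask" (384x512 bool, what is visible of it) and "extent" ([left, top, width, height] in pixels, round what is visible of it).
The state is a dict: "clock": time; "joints": joint angles; "qvel": joint speeds; "tau": joint torques, N m; "ee_pos": TCP position; "tcp_rot": TCP orientation; "wrist_force": force on the tool from outside, world axes, zero at the start; "torque": the same for the moment, N m; "gripper_width": finger opening in mm; "finger_force": force on a finger pad.
Only numpy, scipy, OpenCV 4.12 (cv2) and the standard library are available. Lean on these libraries where they do the work, as an engineer would, in place of code of your own. Each camera call takes 0.05 s, during which the arm holds its last target. There are 200 camera calls.

### The job

Hang the blue abrasive wheel that was left on the red lid of the consumables box on the upright post standing on the bench, right down on its base, and let go of it. Then give the lid handle a tug before touching the black bolt: the bolt's ends are unmarked, so only the tug tells; if the lid is caught, slide the bolt all the way to its other end. Lift the lid to about 45 degrees and finish there still holding it up in the gripper, since it falls shut by itself; leave the spray can, the steel angle and the hammer alone.

Things in the scene. Friction and masses are not known exactly. Their poses are not given: they have to be found in the camera images.
- box: Yellow steel consumables box fixed to the bench, 220 mm (x) by 240 mm (y) and 80 mm high; origin at the centre of its underside, z up, its -x side (front) faces roughly to the robot. The front 50 mm of its top is a fixed yellow ledge that carries the bolt; the rest is the red lid.
- lid (a joint): Angle of the red lid (rad): 0 shut, stop at 1.2; hinged along the box's y at its back edge. Lid 168 mm deep, 240 wide, 6 thick, 0.4 kg, top 86.5 mm above the bench. It falls shut when let go. Caught by the bolt, it lifts only 0.03 to 0.08 rad (handle 4 to 11 mm) and stops hard; else it lifts freely with about 3 N at the handle.
- lid_handle (a point): Middle of the lid's steel bar handle: round, 11 mm thick, 100 mm long, along the box's y, 35 mm above the lid's top and 35 mm behind its front edge (133 mm in front of the hinge line, 41 mm above it). Held at both ends; pinch its middle from above, it can turn between the fingers. Turns with the lid.
- lid_hinge (a point): Middle of the lid's hinge line, at the back (+x of the box) top edge, 80.5 mm above the bench. The lid's axes: y along the hinge line; with the lid shut they are the box's axes.
- bolt (a joint): Position of the slide bolt (m): 0 at its right end (box -y), 0.03 at its left end (box +y); starts near 0 and stays where left (friction 2.5 N). One end catches the lid and the other frees it; which is which differs from start to start and cannot be seen. Midway it usually catches. Slide it fully, with the lid shut.
- bolt_knob (a point): On the axis of the bolt's black square knob, 16 by 16 mm, 33 mm tall on the yellow ledge; the point is 20 mm above the ledge (100 mm above the bench), 85 mm to the front of the box's centre and 85 mm (right end) to 55 mm (left end) to the box's -y side. Slides along the box's y.
- wheel: Loose blue abrasive wheel, a ring 50 mm outside, 22 mm bore, 24 mm high, 0.08 kg or so; starts lying flat on the lid behind the handle. Origin at the centre of its underside, z along its bore.
- post: Wheel post fixed to the bench, on the robot's left or right of the box: a red round base 72 mm across and 12 mm high with a steel post 16 mm across whose tapered tip is 72 mm above the bench. Origin at the centre of the base's underside. A hung wheel rests on the base, its underside 12 mm above the bench.
- post_tip (a point): Tip of the wheel post, on its axis, 72 mm above the bench.
- can: Bystander: closed spray can standing upright, 60 mm across, 150 mm high, on the side of the box away from the post. Origin under its centre.
- angle: Bystander: bare steel angle offcut lying on the bench, 150 by 40 mm, 40 mm high. Origin under its middle.
- hammer: Bystander: hammer lying on the bench, 220 mm long.
Not all that is in view belongs to the job. Several things look just like the post: the one meant starts farthest from the robot's base.

How it is judged (in metres and radians):
On the way, in this order (a step that is already met when the one before it is completed fails the run):
1. the wheel is down on the post's base and let go (horizontal distance between wheel and post below 0.006 m and z of wheel in the frame of post below 0.016 m and angle between wheel's own z axis and vertical below 0.12 rad and contact force between the fingers and wheel below 0.1 N), for 0.2 s.
2. the lid is tugged up by the gripper with the bolt still where it began (value of joint lid above 0.015 rad and contact force between the fingers and lid above 0.5 N and distance of bolt_knob from where it was at the start of the episode below 0.006 m), for 0.05 s.
At the end, for the whole second after the job is handed in: The lid is held by the gripper's fingers, still, between 0.55 and 1.05 rad (32 and 60 degrees) open, with nothing else carrying it, and the wheel sits let go on the post: within 6 mm of its axis, underside no more than 4 mm off the base, lying flat within 0.12 rad (all of step 1 and value of joint lid between 0.55 and 1.05 rad and velocity of joint lid between -0.1 and 0.1 rad/s and contact force between the fingers and lid above 0.5 N and contact force between lid and wheel below 0.1 N and contact force between lid and can below 0.1 N and contact force between lid and angle below 0.1 N and contact force between lid and hammer below 0.1 N); the arm keeps its last pose, push and grip.
It fails at once if the spray can is moved more than 30 mm or tipped over (distance of can from where it was at the start of the episode above 0.03 m or angle between can's own z axis and vertical above 0.4 rad).
It fails at once if the steel angle is moved more than 30 mm (distance of angle from where it was at the start of the episode above 0.03 m).
It fails at once if the hammer is moved more than 30 mm (distance of hammer from where it was at the start of the episode above 0.03 m).
It also fails if it takes over 72 s, if anything falls off the work surface, if the arm or the gripper's body presses on something with over 40 N, if the wrist force passes 120 N, or if a joint passes its speed limit or range.

## Working session

There is one attempt and no reset: what is moved stays moved. The work goes in short steps, Python scripts to look and compute and a tool call to move; the robot and the scene stay as the last step left them, time stands still between calls to the robot, and variables do not carry over. Pictures are saved under pics/ and viewed, at most 10 in all, crops included, and the job is handed in when it is done.

Besides the shell and the picture viewer there is one more tool, called as a command line: name --pt "numbers of a row" for each row, then --argument value for the rest. arm_command: Moves the arm, as the interface text tells. Its arguments: {"type":"object","properties":{"increments":{"type":"array"},"force":{"type":"number"}},"required":["increments"]}

```bash
ls; mkdir -p pics; cat > h.py <<'E'
import numpy as np, cv2
from plant import env, vision, models
def K(p):
    f=p["color"].shape[0]/2/np.tan(np.radians(p["fov_y"])/2); return f
def ray(p,u,v):
    f=K(p); d=np.array([(u-p["cx"])/f,(v-p["cy"])/f]); s=d.copy()
    for _ in range(30): s=d/(1+p["k1"]*(s@s))
    R=np.array(p["R"]);t=np.array(p["t"]); 
    w=R.T@np.array([s[0],s[1],1]); return -R.T@t, w/np.linalg.norm(w)
def atz(p,u,v,z):
    o,w=ray(p,u,v); return o+w*(z-o[2])/w[2]
def proj(p,X):
    c=np.array(p["R"])@np.array(X,float)+np.array(p["t"]); s=c[:2]/c[2]; s=s*(1+p["k1"]*(s@s)); return s*K(p)+[p["cx"],p["cy"]]
def tri(rs):
    A=np.zeros((3,3));b=np.zeros(3)
    for o,w in rs:
        P=np.eye(3)-np.outer(w,w);A+=P;b+=P@o
    X=np.linalg.solve(A,b); return X,[np.linalg.norm((np.eye(3)-np.outer(w,w))@(X-o)) for o,w in rs]
def save(p,n,sc=1,crop=None):
    c=p["color"][...,::-1]
    if crop: l,t,w,h=crop; c=c[t:t+h,l:l+w]
    cv2.imwrite("pics/"+n,cv2.resize(c,None,fx=sc,fy=sc,interpolation=cv2.INTER_CUBIC))
E
python3 - <<'E'
from h import *
ims=[]
for n in("side","top"):
    p=vision.snapshot(n); print(n,p["fov_y"],p["cx"],p["cy"],p["k1"],np.round(-np.array(p["R"]).T@p["t"]),np.round(p["R"],2).tolist())
    save(p,n+".png",1.5)
    for l in("box","lid","lid_handle","bolt_knob","wheel","post","can","angle","hammer"):
        for r in models.outline_of(p,l):
            m=r["mask"];ys,xs=np.nonzero(m); print(l,round(r["conf"],2),r["extent"],xs.mean().round(1),ys.mean().round(1),len(xs))
print(env.read_state())
E
```

```text
pics
side 53.2564405507139 259.1309098450824 196.76734734181042 -0.10684147040036858 [ 278. -554.  848.] [[0.91, -0.42, 0.0], [-0.32, -0.7, -0.63], [0.27, 0.58, -0.77]]
box 0.82 [216.7, 167.5, 120.7, 116.5] 274.9 226.0 8421
lid 0.59 [231.6, 167.0, 108.5, 93.6] 284.2 213.9 5054
lid_handle 0.55 [234.3, 170.6, 102.2, 90.1] 284.5 214.0 4931
lid_handle 0.5 [180.8, 103.6, 22.7, 49.4] 191.9 129.3 932
wheel 0.73 [267.9, 181.1, 19.6, 24.5] 279.0 192.7 301
wheel 0.73 [235.2, 166.2, 102.3, 96.2] 284.5 214.0 4775
post 0.92 [229.7, 351.3, 38.7, 30.5] 248.4 366.6 932
post 0.89 [201.3, 273.7, 32.5, 28.2] 217.5 289.9 716
post 0.61 [274.5, 317.1, 33.4, 31.9] 290.8 332.1 823
post 0.34 [210.3, 110.0, 68.9, 30.5] 246.8 127.3 612
can 0.6 [181.5, 107.4, 26.2, 46.8] 192.5 129.9 910
angle 0.86 [355.6, 282.9, 58.6, 48.2] 383.4 309.2 1228
angle 0.34 [231.1, 165.3, 104.1, 93.5] 284.3 213.9 4995
angle 0.22 [271.8, 315.6, 33.1, 31.6] 290.8 331.7 832
hammer 0.74 [210.2, 112.1, 65.1, 29.0] 247.2 127.2 634
top 45.36166953520274 249.19119562323527 192.46427372861592 -0.16101443418228817 [ 331.  -18. 1425.] [[-0.03, 
[... 802 characters left out ...]
.9 5900
{'clock': 1.0, 'joints': array([ 1.21501369e+00,  3.19573841e-01,  1.56450318e+00, -2.34541610e-05,
        1.25740475e+00, -1.99865977e-02]), 'qvel': array([ 0.00185265,  0.00060104, -0.0019374 ,  0.00050866, -0.00020632,
       -0.00048655]), 'tau': array([-1.46737984e-03, -4.15417242e+01, -2.34418559e+01,  5.09314395e-05,
        4.38219950e-04, -2.65956579e-06]), 'ee_pos': array([189.47792472, 542.89661833, 202.85174664]), 'tcp_rot': array([1.67106733e-01, 9.85938810e-01, 5.23851806e-05, 2.13157851e-05]), 'wrist_force': array([ 0.26713272,  1.1529049 , -0.15200693]), 'torque': array([ 0.00269653,  0.0497415 , -0.03316624]), 'finger_force': 0.0, 'gripper_width': 85.11343469892026}
```

View pics/side.png

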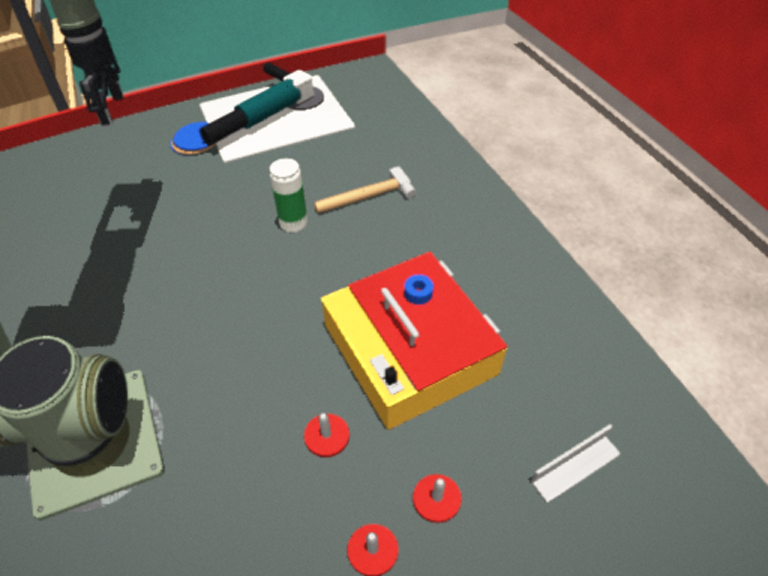

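View pics/top.png

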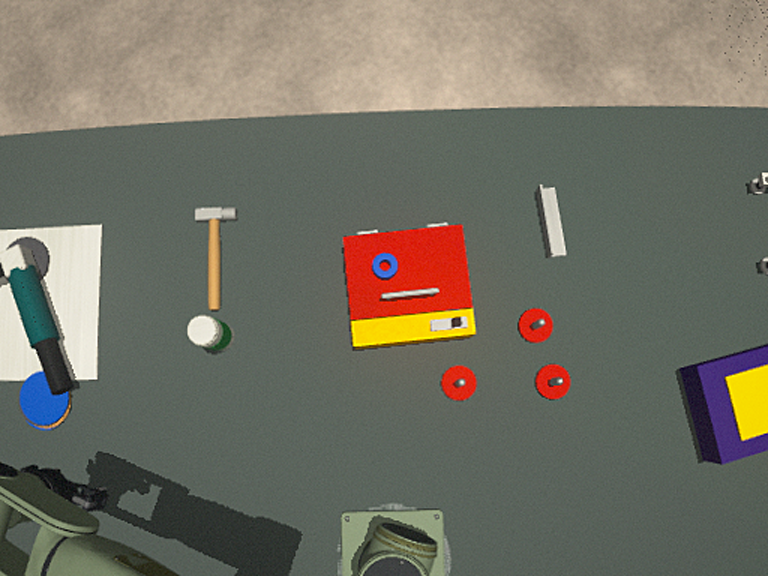

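The side view shows the wheel at (279,192), the box, and the black knob at about (260,250). Three identical posts stand at (217,290), (291,332) and (248,366). The top view shows the wheel at (257,177), the knob at (305,215), and the posts at (357,217), (305,255) and (368,254). The blue disc with the grinder and the box at the right are distractors. I'll measure which post is farthest from the base.

```bash
python3 - <<'E'
from h import *
S=vision.snapshot("side");T=vision.snapshot("top")
def blobs(p,kind):
    h=cv2.cvtColor(p["color"],cv2.COLOR_RGB2HSV);H,Sa,V=[h[...,i].astype(int) for i in range(3)]
    m={"blue":(H>100)&(H<125)&(Sa>150)&(V>60),"red":((H<6)|(H>174))&(Sa>170)&(V>90),"yel":(H>22)&(H<34)&(Sa>180)&(V>120)}[kind]
    n,_,st,c=cv2.connectedComponentsWithStats(m.astype(np.uint8))
    return [(st[i].tolist(),c[i].round(1).tolist()) for i in range(1,n) if st[i,4]>60]
for n,p in(("S",S),("T",T)):
    for k in("blue","red","yel"): print(n,k,blobs(p,k))
# posts: base discs at z=12
for u,v in[(217.5,290.5),(291.5,332),(248.5,366.5)]: 
    a=atz(S,u,v,12);print("S base",a.round(),np.hypot(*a[:2]).round())
for u,v in[(357,217),(305.5,255),(368,254.5)]: 
    a=atz(T,u,v,12);print("T base",a.round(),np.hypot(*a[:2]).round())
print("wheel",tri([ray(S,279,192.7),ray(T,256.7,177.5)]))
# box corners lid/ledge z~83 in top view (1.5 scale picks)
for u,v,z in[(344,236,86.5),(463,224,86.5),(474,310,80),(352,320,80),(383,297,121),(438,291,121),(456,322,113)]:
    print("T",(u,v),atz(T,u/1.5,v/1.5,z).round(1))
for u,v,z in[(322,297,80),(433,253,86.5),(506,346,86.5),(390,405,80),(385,291,121),(414,337,121),(391,370,113)]:
    print("S",(u,v),atz(S,u/1.5,v/1.5,z).round(1))
save(S,"crop.png",4,(190,150,150,150))
E
```

```text
S blue [([116, 81, 23, 19, 304], [126.9, 91.0]), ([270, 184, 18, 18, 267], [278.5, 192.5])]
S red [([339, 0, 173, 140, 12287], [452.4, 45.7]), ([70, 23, 186, 56, 2228], [161.4, 50.2]), ([0, 70, 66, 30, 892], [30.3, 84.0]), ([233, 168, 105, 92, 4416], [285.3, 214.7]), ([203, 276, 30, 28, 543], [217.6, 291.1]), ([276, 316, 31, 32, 669], [290.8, 332.7]), ([232, 350, 33, 34, 791], [248.1, 367.1])]
S yel []
T blue [([248, 169, 17, 16, 164], [256.1, 176.6]), ([13, 248, 33, 35, 769], [27.5, 266.7])]
T red [([229, 150, 86, 63, 4064], [271.6, 180.6]), ([346, 206, 22, 22, 357], [356.4, 216.6]), ([357, 243, 23, 23, 378], [367.9, 254.0]), ([294, 244, 24, 23, 391], [305.5, 254.8])]
T yel [([234, 205, 83, 26, 1240], [270.9, 218.3]), ([483, 243, 29, 50, 1047], [499.7, 266.9])]
S base [ 356. -150.   12.] 386.0
S base [ 469. -312.   12.] 563.0
S base [ 352. -341.   12.] 490.0
T base [ 465. -309.   12.] 559.0
T base [ 354. -145.   12.] 383.0
T base [ 349. -337.   12.] 485.0
wheel (array([584.51660698,  -4.02685607, 100.10100064]), [np.float64(1.6875954275285614), np.float64(1.6875954275285376)])
T (344, 236) [649.6  76.6  86.5]
T (463, 224) [ 666.2 -161.5   86.5]
T (474, 310) [ 493.6 -175.4   80. ]
T (352, 320) [481.5  64.8  80. ]
T (383, 297) [519.2   1.9 121. ]
T (438, 291) [ 527.5 -103.5  121. ]
T (456, 322) [ 467.7 -136.   113. ]
S (322, 297) [434.9  63.6  80. ]
S (433, 253) [654.4  71.7  86.5]
S (506, 346) [ 666.7 -159.8   86.5]
S (390, 405) [ 454.5 -175.2   80. ]
S (385, 291) [ 5.255e+02 -5.000e-01  1.210e+02]
S (414, 337) [ 528.1 -103.5  121. ]
S (391, 370) [ 472.9 -138.5  113. ]
```

View pics/crop.png

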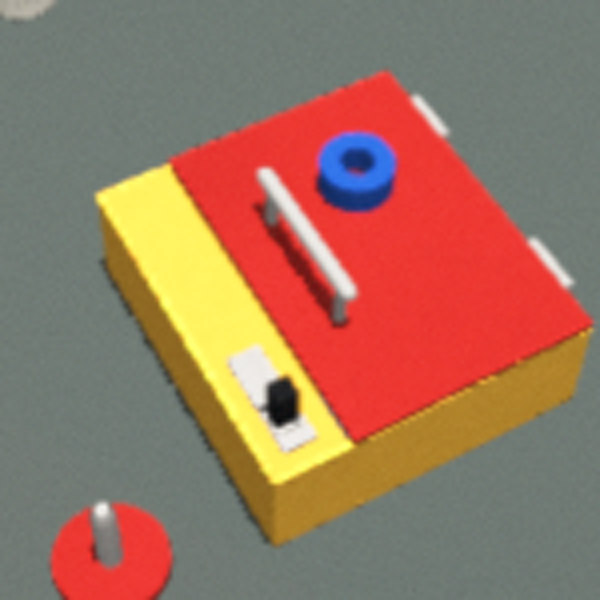

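The crop confirms the wheel lies behind the handle near its left end and the knob is at the right end of its plate. The target post is at about (467,-311), 561 mm from the base. The look-alikes are at 385 and 488 mm. I'll move above the box for a close look.

```bash
cat >> h.py <<'E'
from scipy.spatial.transform import Rotation as Ro
def inc(pos,yaw=None,cmd=None):
    """yaw: world direction of tool y; returns shift & rotvec in tool axes"""
    s=env.read_state();R=Ro.from_quat(s["tcp_rot"]);p=np.array(s["ee_pos"]) if cmd is None else np.array(cmd)
    d=R.inv().apply(np.array(pos)-p)/1000; rv=np.zeros(3)
    if yaw is not None:
        y=np.array([np.cos(yaw),np.sin(yaw),0]);z=np.array([0,0,-1.]);x=np.cross(y,z)
        rv=(R.inv()*Ro.from_matrix(np.c_[x,y,z])).as_rotvec()
    print("inc",d.round(4),rv.round(4),"at",p.round(1),s["tcp_rot"].round(4),"F",s["wrist_force"].round(1))
E
python3 - <<'E'
from h import *
inc([189.5,542.9,360]);inc([540,-20,360],np.pi/2+.08)
p=vision.snapshot("wrist"); c=-np.array(p["R"]).T@p["t"]
print(c.round(), np.round(p["R"],2).tolist(),p["fov_y"],p["k1"])
E
```

```text
inc [-0.      0.     -0.1572] [0. 0. 0.] at [189.5 542.9 202.8] [ 1.671e-01  9.859e-01  1.000e-04 -0.000e+00] F [0.3 0.5 1.3]
inc [-0.5164 -0.416  -0.1572] [ 1.000e-04  0.000e+00 -4.158e-01] at [189.5 542.9 202.8] [ 1.671e-01  9.859e-01  1.000e-04 -0.000e+00] F [0.3 0.5 1.3]
[122. 568. 375.] [[0.33, 0.94, 0.0], [0.91, -0.32, 0.28], [0.26, -0.09, -0.96]] 64.88751166770412 0.024217858312535416
```

arm_command --pt "0.085 0 0 -0.05 0 0 0" --pt "0.085 0 0 -0.1 0 0 0" --pt "0.085 0 0 -0.15 0 0 0" --pt "0.085 -0.05 -0.04 -0.15 0 0 -0.04" --pt "0.085 -0.08 -0.065 -0.15 0 0 -0.08" --pt "0.085 -0.11 -0.09 -0.15 0 0 -0.1" --pt "0.085 -0.15 -0.12 -0.15 0 0 -0.12" --pt "0.085 -0.19 -0.15 -0.15 0 0 -0.16" --pt "0.085 -0.23 -0.18 -0.15 0 0 -0.2" --pt "0.085 -0.27 -0.21 -0.15 0 0 -0.24" --pt "0.085 -0.31 -0.25 -0.15 0 0 -0.28" --pt "0.085 -0.35 -0.28 -0.14 0 0 -0.32" --pt "0.085 -0.39 -0.32 -0.13 0 0 -0.35" --pt "0.085 -0.43 -0.36 -0.12 0 0 -0.38" --pt "0.085 -0.47 -0.4 -0.11 0 0 -0.4" --pt "0.085 -0.5 -0.43 -0.1 0 0 -0.416" --pt "0.085 -0.508 -0.443 -0.08 0 0 -0.416" --pt "0.085 -0.508 -0.443 -0.08 0 0 -0.416" --pt "0.085 -0.508 -0.443 -0.08 0 0 -0.416"

```text
clock: 3.05
ee_pos: [522.9, -43.2, 282.2]
tcp_rot: [-0.039, 0.999, 0.0, -0.001]
wrist_force: [1.0, -0.2, 0.3]
gripper_width: 84.7
finger_force: 0.0
```

```bash
python3 - <<'E'
from h import *
inc([520,-40,280],np.pi/2+.08)
p=vision.snapshot("wrist"); c=-np.array(p["R"]).T@p["t"]; print(c.round(1))
save(p,"w1.png",1.5)
np.savez("w1.npz",**{k:np.array(v) for k,v in p.items()})
for l in("wheel","lid_handle","bolt_knob","lid"):
    for r in models.outline_of(p,l): print(l,round(r["conf"],2),r["extent"])
E
```

```text
inc [0.0026 0.0034 0.0022] [ 0.001  -0.0018 -0.0017] at [522.9 -43.2 282.2] [-3.910e-02  9.992e-01  5.000e-04 -9.000e-04] F [ 1.  -0.2  0.3]
[451.5 -46.8 454. ]
wheel 0.27 [151.3, 136.6, 198.1, 127.9]
lid_handle 0.57 [153.3, 138.2, 196.8, 125.8]
lid_handle 0.16 [169.2, 105.1, 29.7, 33.1]
bolt_knob 0.9 [165.2, 104.9, 34.5, 31.8]
lid 0.73 [455.7, 194.8, 54.3, 112.7]
lid 0.72 [151.7, 137.5, 198.7, 125.6]
```

View pics/w1.png

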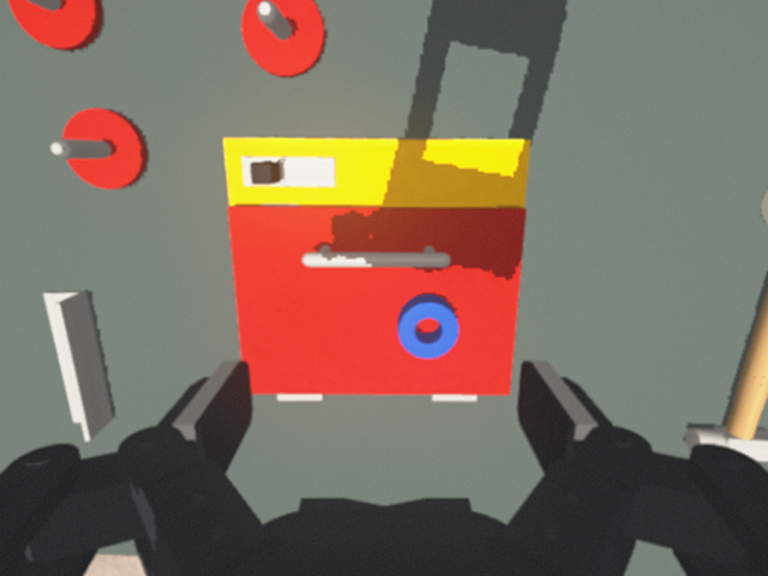

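The wrist view shows the wheel at (285,218), the handle from (202,173) to (300,173), the knob at (177,115), and the target post with its base at (70,99) and tip at (38,99). The lid edges lie parallel to the fingers, so the box yaw is about 0.08.

```bash
python3 - <<'E'
from h import *
from scipy.optimize import least_squares
W=dict(np.load("w1.npz")); W={k:(v.item() if v.ndim==0 else v) for k,v in W.items()}
S=vision.snapshot("side");T=vision.snapshot("top")
# box fit: x,y,yaw
obs=[]
cor={"fl":(-110,120,80),"fr":(-110,-120,80),"ll":(-60,120,86.5),"lr":(-60,-120,86.5),"bl":(108,120,86.5),"br":(108,-120,86.5),
 "hl":(-25,50,121.5),"hr":(-25,-50,121.5)}
def add(p,d): 
    for k,(u,v) in d.items(): obs.append((p,cor[k],np.array([u,v])/1.5,k))
add(W,{"fl":(529,140),"fr":(223,138),"ll":(525,208),"lr":(230,206),"bl":(511,394),"br":(251,394),"hl":(450,260),"hr":(303,259)})
add(S,{"fl":(322,297),"fr":(390,405),"bl":(433,253),"br":(506,346)}) 
add(T,{"bl":(344,236),"br":(463,224),"hl":(383,297),"hr":(438,291)})
def X(q,c): 
    a=q[2];return np.array([q[0]+np.cos(a)*c[0]-np.sin(a)*c[1],q[1]+np.sin(a)*c[0]+np.cos(a)*c[1],c[2]])
def res(q,o): return np.concatenate([proj(p,X(q,c))-uv for p,c,uv,_ in o])
for nm,o in(("W",obs[:8]),("all",obs)):
    r=least_squares(res,[550,-50,.08],args=(o,),loss="soft_l1");q=r.x
    print(nm,q.round(3),[(k,e.round(1).tolist()) for (_,_,_,k),e in zip(o,res(q,o).reshape(-1,2))])
print("handle",X(q,(-25,0,121.5)).round(1),"knob0",X(q,(-85,-85,100)).round(1),"hinge",X(q,(108,0,80.5)).round(1))
def blob(p,kind,near,z=None):
    h=cv2.cvtColor(p["color"],cv2.COLOR_RGB2HSV);H,Sa,V=[h[...,i].astype(int) for i in range(3)]
    m={"blue":(H>100)&(H<125)&(Sa>120)&(V>50),"red":((H<6)|(H>174))&(Sa>150)&(V>80)}[kind]
    n,l,st,c=cv2.connectedComponentsWithStats(m.astype(np.uint8)); l=l[int(near[1]),int(near[0])]
    return st[l]
# wheel: contour fit by silhouette of cylinder: minimise projected hull bbox vs observed
def bbox(st): return np.array([st[0]-.5,st[1]-.5,st[0]+st[2]-.5,st[1]+st[3]-.5])
th=np.linspace(0,2*np.pi,60)
def cylbb(p,x,y,z,r,h):
    P=np.array([proj(p,(x+r*np.cos(t),y+r*np.sin(t),zz)) for t in th for zz in(z,z+h)]);return np.r_[P.min(0),P.max(0)]
bs=[(W,bbox(blob(W,"blue",(285-15,218)))),(S,bbox(blob(S,"blue",(272,190)))),(T,bbox(blob(T,"blue",(250,176))))]
f=lambda q,b:np.concatenate([cylbb(p,*q,25,24)-o for p,o in b])
for b in(bs,bs[:1],bs[1:]):
    r=least_squares(f,[584,-4,86],args=(b,));print("wheel",r.x.round(1),r.fun.round(1))
# post base: disc r36, z0..12 ; x,y with z free
bs=[(W,bbox(blob(W,"red",(85,99)))),(S,bbox(blob(S,"red",(291,343)))),(T,bbox(blob(T,"red",(350,217))))]
f=lambda q,b:np.concatenate([cylbb(p,*q,36,12)-o for p,o in b])
for b in(bs,bs[:1],bs[1:]):
    r=least_squares(f,[467,-311,0],args=(b,));print("post",r.x.round(1),r.fun.round(1))
print("tip W",atz(W,38,99,72).round(1))
E
```

```text
W [ 5.5170e+02 -4.4127e+01  7.8000e-02] [('fl', [0.8, 0.6]), ('fr', [0.4, 1.9]), ('ll', [1.3, -1.1]), ('lr', [-1.8, 0.3]), ('bl', [-0.1, -0.1]), ('br', [-3.9, 0.1]), ('hl', [-4.4, -0.8]), ('hr', [4.8, -0.1])]
all [ 5.51731e+02 -4.53950e+01  7.40000e-02] [('fl', [0.1, 1.0]), ('fr', [-0.3, 1.4]), ('ll', [0.4, -0.7]), ('lr', [-2.7, -0.2]), ('bl', [-1.4, 0.2]), ('br', [-5.2, -0.3]), ('hl', [-5.4, -0.7]), ('hr', [3.8, -0.4]), ('fl', [-1.0, -0.5]), ('fr', [-1.8, -0.1]), ('bl', [-3.0, -2.1]), ('br', [-0.0, -1.1]), ('bl', [-1.9, -0.2]), ('br', [-1.5, -0.6]), ('hl', [-0.3, -1.3]), ('hr', [-2.3, -1.0])]
handle [526.8 -47.2 121.5] knob0 [ 473.2 -136.4  100. ] hinge [659.4 -37.4  80.5]
wheel [562.4 -11.1 144.7] [  -7.9  -11.     2.7    4.9   -7.5  -11.8   -5.5   -7.6  250.8  171.7
 -243.3 -193.2]
wheel [605.8   6.2  40.6] [ 1.1 -1.1 -1.1  1. ]
wheel [543.  -34.9 179.7] [ -10.7  -12.7   -7.6   -7.4  259.4  175.9 -234.1 -188.5]
post [ 468.3 -308.6   -1.5] [-1.5 -0.   1.5  0.4 -0.2  0.1 -0.7  1.3 -1.  -0.9 -0.4 -0.5]
post [ 468.5 -316.9  -15.8] [-0.6  0.6  0.6 -0.7]
post [ 467.4 -309.6    5.4] [-0.3 -0.5 -0.5  0.8 -0.3 -0.9  0.4 -0.4]
tip W [ 468.5 -306.2   72. ]
```

```bash
python3 - <<'E'
from h import *
from scipy.optimize import least_squares
W=dict(np.load("w1.npz")); W={k:(v.item() if v.ndim==0 else v) for k,v in W.items()}
S=vision.snapshot("side");T=vision.snapshot("top")
th=np.linspace(0,2*np.pi,60)
def cylbb(p,x,y,z,r=25,h=24):
    P=np.array([proj(p,(x+r*np.cos(t),y+r*np.sin(t),zz)) for t in th for zz in(z,z+h)]);return np.r_[P.min(0),P.max(0)]
b=[]
for p,(l,t,w,h) in((W,(255,185,70,65)),(S,(262,175,36,36)),(T,(240,160,34,34))):
    c=p["color"][t:t+h,l:l+w].astype(int); m=(c[...,2]>c[...,0]+25)&(c[...,2]>70)
    ys,xs=np.nonzero(m); b.append((p,np.array([xs.min()+l-.5,ys.min()+t-.5,xs.max()+l+.5,ys.max()+t+.5])))
for q in(b,b[:1],b[1:]):
    r=least_squares(lambda s:np.concatenate([cylbb(p,*s)-o for p,o in q]),[584,-4,86]);print("wheel free",r.x.round(1),r.fun.round(1))
    r=least_squares(lambda s:np.concatenate([cylbb(p,*s,86.5)-o for p,o in q]),[584,-4]);print("  z fixed",r.x.round(1))
E
```

```text
wheel free [591.9   4.4  72. ] [ 1.5  0.1  1.6  0.5 -0.   0.9  0.6  1.6 -5.  -6.9 10.   7.1]
  z fixed [586.9   1.5]
wheel free [592.3   2.6  70. ] [ 0.1 -0.1 -0.1  0.1]
  z fixed [5.861e+02 3.000e-01]
wheel free [595.   12.6  64.5] [-0.4  0.3  0.   0.7 -7.7 -7.3  7.2  6.6]
  z fixed [589.    5.2]
```

arm_command --pt "0.085 -0.03 0.017 0.03 0 0 0" --pt "0.085 -0.055 0.03 0.055 0 0 0" --pt "0.085 -0.066 0.037 0.07 0 0 0" --pt "0.085 -0.066 0.037 0.082 0 0 0" --pt "0.085 -0.066 0.037 0.082 0 0 0" --pt "0.085 -0.066 0.037 0.082 0 0 0"

```text
clock: 4.1
ee_pos: [585.5, -1.2, 201.6]
tcp_rot: [-0.04, 0.999, -0.0, 0.0]
wrist_force: [0.1, -0.4, -0.0]
gripper_width: 85.0
finger_force: 0.0
```

```bash
python3 - <<'E'
from h import *
from scipy.optimize import least_squares
W1=dict(np.load("w1.npz")); W1={k:(v.item() if v.ndim==0 else v) for k,v in W1.items()}
W2=vision.snapshot("wrist")
th=np.linspace(0,2*np.pi,60)
def cylbb(p,x,y,z,r=25,h=24):
    P=np.array([proj(p,(x+r*np.cos(t),y+r*np.sin(t),zz)) for t in th for zz in(z,z+h)]);return np.r_[P.min(0),P.max(0)]
b=[]
for p in(W1,W2):
    c=p["color"].astype(int); m=((c[...,2]>c[...,0]+40)&(c[...,2]>c[...,1]+30)&(c[...,2]>70)).astype(np.uint8)
    n,l,st,ce=cv2.connectedComponentsWithStats(m); i=1+np.argmax(st[1:,4]); s=st[i];print(s,ce[i])
    b.append((p,np.array([s[0]-.5,s[1]-.5,s[0]+s[2]-.5,s[1]+s[3]-.5])))
for q in(b,b[:1],b[1:]):
    r=least_squares(lambda s:np.concatenate([cylbb(p,*s)-o for p,o in q]),[584,-4,86]);print("wheel free",r.x.round(1),r.fun.round(1))
    r=least_squares(lambda s:np.concatenate([cylbb(p,*s,86.5)-o for p,o in q]),[584,-4]);print("  z fixed",r.x.round(1))
inc([586,-1,88],np.pi/2+.076)
save(W2,"w2.png",1.5)
E
```

```text
[ 266  198   40   41 1059] [285.15486308 218.23512748]
[ 229  156   53   55 1866] [254.82315113 183.27438371]
wheel free [589.2   0.7  76.8] [-1.  -1.9 -0.5  0.1  0.3  0.2  0.7  1.2]
  z fixed [5.863e+02 1.000e-01]
wheel free [594.8   3.3  65.4] [ 0.4 -0.3 -0.4  0.3]
  z fixed [5.868e+02 4.000e-01]
wheel free [5.895e+02 2.000e-01 7.320e+01] [ 0.1 -0.1 -0.1  0.1]
  z fixed [586.  -0.]
inc [0.     0.0002 0.1141] [-0.0004  0.0018  0.0036] at [585.8  -1.2 202.1] [-3.980e-02  9.992e-01 -1.000e-04  9.000e-04] F [ 0.1  0.7 -0.7]
```

View pics/w2.png

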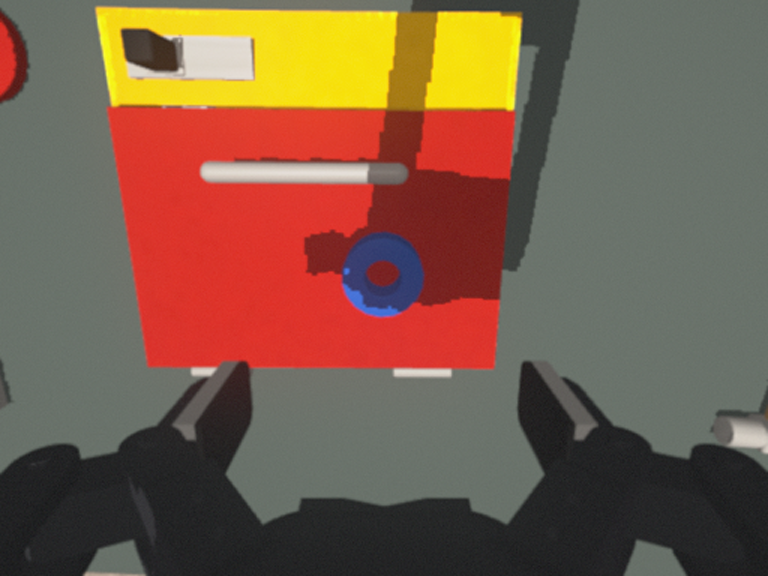

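The wheel sits centred between the fingers at (255,183), and its position (586,0) agrees across the two wrist views. I'll descend and grip.

arm_command --pt "0.085 0 0.001 0.04 0 0 0" --pt "0.085 0 0.001 0.075 0 0 0" --pt "0.085 0 0.001 0.1 0 0 0" --pt "0.085 0 0.001 0.113 0 0 0" --pt "0.085 0 0.001 0.113 0 0 0" --pt "0.085 0 0.001 0.113 0 0 0" --pt "0.04 0 0.001 0.113 0 0 0" --pt "0.04 0 0.001 0.113 0 0 0" --pt "0.04 0 0.001 0.113 0 0 0" --pt "0.04 0 0.001 0.113 0 0 0" --pt "0.04 0 0.001 0.113 0 0 0" --pt "0.04 0 0.001 0.113 0 0 0" --pt "0.04 0 0.001 0.113 0 0 0" --pt "0.04 0 0.001 0.113 0 0 0" --force 40

```text
clock: 5.55
ee_pos: [585.8, 0.4, 87.7]
tcp_rot: [-0.04, 0.999, 0.0, -0.0]
wrist_force: [-0.4, -0.4, -0.0]
gripper_width: 40.1
finger_force: 0.0
```

```bash
python3 - <<'E'
from h import *
a=vision.snapshot("wrist");b=vision.snapshot("side");
A=cv2.resize(a["color"][180:384,100:412],(400,262));B=cv2.resize(b["color"][130:230,200:350],(400,267),interpolation=2)
cv2.imwrite("pics/g1.png",np.vstack([A,B])[...,::-1])
print(b["cx"])
E
```

```text
259.1309098450824
```

View pics/g1.png

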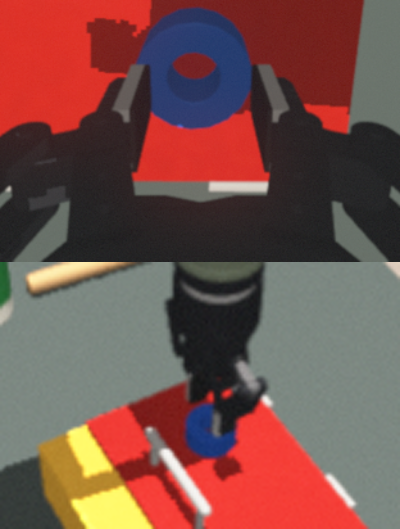

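The fingers closed behind the wheel on its +x side (wheel at about (190,70) in the crop), so it is not gripped. I'll re-measure the wheel and the TCP offset.

```bash
cat >> h.py <<'E'
from scipy.optimize import least_squares
th=np.linspace(0,2*np.pi,60)
def cylbb(p,x,y,z,r=25,h=24):
    P=np.array([proj(p,(x+r*np.cos(t),y+r*np.sin(t),zz)) for t in th for zz in(z,z+h)]);return np.r_[P.min(0),P.max(0)]
def bluebb(p,box=None):
    c=p["color"].astype(int); m=((c[...,2]>c[...,0]+30)&(c[...,2]>c[...,1]+25)&(c[...,2]>55)).astype(np.uint8)
    if box: k=np.zeros_like(m);l,t,w,h=box;k[t:t+h,l:l+w]=1;m*=k
    n,l,st,ce=cv2.connectedComponentsWithStats(m); i=1+np.argmax(st[1:,4]); s=st[i];print(s,ce[i].round(1))
    return np.array([s[0]-.5,s[1]-.5,s[0]+s[2]-.5,s[1]+s[3]-.5])
def wheelfix(p,bb,z=86.5): return least_squares(lambda s:cylbb(p,*s,z)-bb,[580,0]).x.round(1)
E
python3 - <<'E'
from h import *
a=vision.snapshot("wrist");b=vision.snapshot("side");t=vision.snapshot("top")
bb=bluebb(a);print("wrist",wheelfix(a,bb))
# front (upper) outline only
bb=bluebb(b,(255,170,50,50));print("side",wheelfix(b,bb))
s=env.read_state();print(s["ee_pos"])
print("TCP in wrist px",proj(a,s["ee_pos"]),"grasp",proj(a,s["ee_pos"]+[0,0,19]),"wrist cam",(-np.array(a["R"]).T@a["t"]).round(1), np.round(a["R"],3).tolist())
E
```

```text
[ 207  186   90   94 5650] [253.  233.1]
wrist [585.6   0. ]
[270 184  18  19 219] [277.1 194. ]
side [585.2  -3. ]
[5.85867183e+02 4.45054021e-01 8.77679643e+01]
TCP in wrist px [252.67104746 224.5758619 ] grasp [252.29770695 237.94783109] wrist cam [514.2  -3.2 259.5] [[-0.08, 0.997, 0.0], [0.957, 0.077, 0.28], [0.279, 0.023, -0.96]]
```

```bash
python3 - <<'E'
from h import *
a=vision.snapshot("wrist");b=vision.snapshot("side")
s=env.read_state();print(s["gripper_width"],s["finger_force"],s["ee_pos"])
for z in(88,93,100,110,120):
    print(z,"side",[proj(b,(586+dx,-20,z)).round(1).tolist() for dx in(-11,11)],"wrist",[proj(a,(586+dx,y,z)).round(1).tolist() for y in(-20,20) for dx in(-11,11)])
A=cv2.resize(a["color"][170:300,150:350],None,fx=2.5,fy=2.5,interpolation=2);B=cv2.resize(b["color"][150:220,245:345],(500,350),interpolation=2)
cv2.imwrite("pics/g2.png",np.vstack([A[:240],B])[...,::-1])
E
```

```text
40.23882779221991 0.0 [5.85892287e+02 4.01744161e-01 8.77782142e+01]
88 side [[277.6, 201.5], [285.3, 198.7]] wrist [[220.1, 205.4], [218.4, 238.9], [286.4, 210.4], [282.6, 243.6]]
93 side [[277.7, 200.2], [285.4, 197.4]] wrist [[219.1, 208.2], [217.4, 242.5], [287.2, 213.3], [283.3, 247.3]]
100 side [[277.8, 198.5], [285.6, 195.7]] wrist [[217.6, 212.4], [215.9, 247.9], [288.5, 217.7], [284.4, 252.8]]
110 side [[277.9, 196.0], [285.8, 193.2]] wrist [[215.3, 219.0], [213.6, 256.3], [290.4, 224.6], [286.0, 261.5]]
120 side [[278.1, 193.4], [286.0, 190.6]] wrist [[212.7, 226.4], [211.0, 265.8], [292.6, 232.3], [287.8, 271.2]]
```

View pics/g2.png

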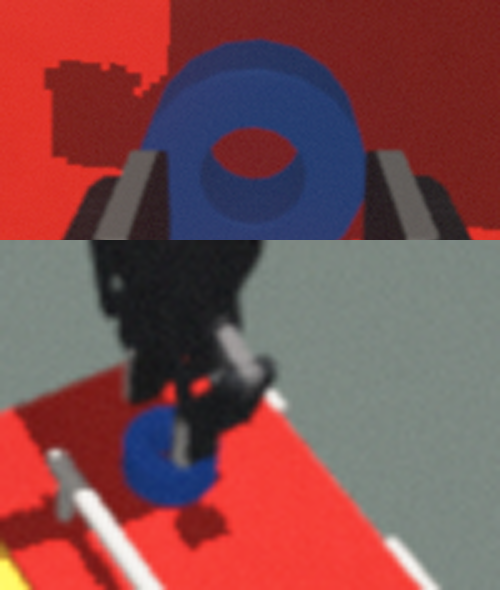

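In both views the fingertips project to about z 110-120 although the TCP reads 88. The fingers therefore passed just over the wheel, and the wheel has not moved. I'll open, go 18 mm lower and close again, watching the force.

arm_command --pt "0.085 0 0 0 0 0 0" --pt "0.085 0 0 0 0 0 0" --pt "0.085 0 0 0 0 0 0" --pt "0.085 0 0 0 0 0 0" --pt "0.085 0 0 0 0 0 0" --pt "0.085 0 0 0.009 0 0 0" --pt "0.085 0 0 0.018 0 0 0" --pt "0.085 0 0 0.018 0 0 0" --pt "0.085 0 0 0.018 0 0 0"

```text
clock: 6.8
ee_pos: [585.5, 0.4, 69.1]
tcp_rot: [-0.04, 0.999, 0.0, -0.001]
wrist_force: [0.0, 0.8, 0.2]
gripper_width: 85.0
finger_force: 0.0
```

arm_command --pt "0.04 0 0 0 0 0 0" --pt "0.04 0 0 0 0 0 0" --pt "0.04 0 0 0 0 0 0" --pt "0.04 0 0 0 0 0 0" --pt "0.04 0 0 0 0 0 0" --pt "0.04 0 0 0 0 0 0" --pt "0.04 0 0 0 0 0 0" --pt "0.04 0 0 0 0 0 0" --force 40

```text
clock: 7.6
ee_pos: [586.3, 0.3, 70.7]
tcp_rot: [-0.04, 0.999, -0.0, 0.001]
wrist_force: [-1.1, -0.8, 5.9]
gripper_width: 48.0
finger_force: 41.1
```

arm_command --pt "0.04 0 0 -0.005 0 0 0" --pt "0.04 0 0 -0.015 0 0 0" --pt "0.04 0 0 -0.04 0 0 0" --pt "0.04 0 0 -0.08 0 0 0" --pt "0.04 0 0 -0.1 0 0 0" --pt "0.04 0 0 -0.1 0 0 0" --pt "0.04 0 0 -0.1 0 0 0"

```text
clock: 8.3
ee_pos: [585.5, 0.5, 169.6]
tcp_rot: [-0.04, 0.999, 0.0, -0.0]
wrist_force: [-0.3, 0.3, -2.1]
gripper_width: 48.0
finger_force: 41.5
```

```bash
python3 - <<'E'
from h import *
a=vision.snapshot("wrist");b=vision.snapshot("side")
s=env.read_state();print(s["gripper_width"],s["finger_force"],s["ee_pos"])
bb=bluebb(a);e=s["ee_pos"]
for z in(170,180,185,190,195): print(z,wheelfix(a,bb,z),cylbb(a,*wheelfix(a,bb,z),z)-bb)
A=cv2.resize(a["color"][170:384,130:380],None,fx=2,fy=2,interpolation=2)[:300];B=cv2.resize(b["color"][100:200,230:355],(500,400),interpolation=2)[:300]
cv2.imwrite("pics/g3.png",np.vstack([A,B])[...,::-1])
E
```

```text
48.43612042857738 41.51019902899861 [5.84720730e+02 4.83054801e-01 1.68151725e+02]
[ 207  195  100  104 7493] [256.3 247.9]
170 [592.8   3.4] [ 3.76569288  3.0441152  -3.71873678 -3.41680116]
180 [587.8   3. ] [ 0.45901529 -0.12030316 -0.33485886 -0.02541858]
185 [585.4   2.8] [-1.38742395 -1.68574083  1.52182915  2.02222685]
190 [582.9   2.6] [-3.36999582 -3.54309972  3.55020493  4.04617383]
195 [580.5   2.4] [-5.52018157 -5.34452732  5.71447882  6.4083069 ]
```

View pics/g3.png

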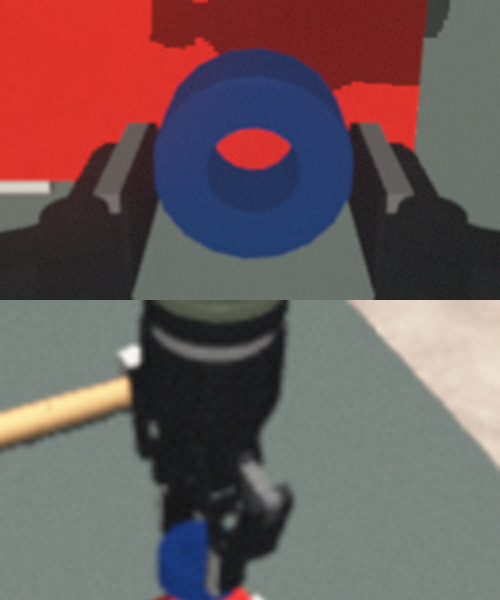

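The wheel is held flat between the pads, clear of the lid. I'll move it toward the far post, stopping short of it so the wrist camera can see the post.

arm_command --pt "0.04 0.012 -0.04 -0.01 0 0 0" --pt "0.04 0.025 -0.08 -0.02 0 0 0" --pt "0.04 0.037 -0.12 -0.02 0 0 0" --pt "0.04 0.05 -0.16 -0.02 0 0 0" --pt "0.04 0.062 -0.2 -0.02 0 0 0" --pt "0.04 0.075 -0.24 -0.02 0 0 0" --pt "0.04 0.087 -0.28 -0.02 0 0 0" --pt "0.04 0.0945 -0.302 -0.01 0 0 0" --pt "0.04 0.0945 -0.302 0 0 0 0" --pt "0.04 0.0945 -0.302 0 0 0 0" --pt "0.04 0.0945 -0.302 0 0 0 0" --pt "0.04 0.0945 -0.302 0 0 0 0"

```text
clock: 9.6
ee_pos: [516.4, -307.1, 169.9]
tcp_rot: [-0.041, 0.999, 0.0, 0.0]
wrist_force: [-0.1, -0.5, -1.1]
gripper_width: 47.6
finger_force: 41.6
```

```bash
python3 - <<'E'
from h import *
a=vision.snapshot("wrist")
s=env.read_state();print(s["gripper_width"],s["ee_pos"],s["tcp_rot"].round(4))
c=a["color"].astype(int)
m=((c[...,0]>110)&(c[...,1]<70)&(c[...,2]<70)).astype(np.uint8)
n,l,st,ce=cv2.connectedComponentsWithStats(m)
for i in range(1,n):
    if st[i,4]>150: print(st[i],ce[i].round(1), atz(a,*ce[i],12).round(1))
for z,q in((12,(468,-309)),(72,(468,-309))): print(z,proj(a,(*q,z)))
save(a,"w3.png",1.5)
E
```

```text
47.7386907891754 [ 516.45640226 -307.17933066  170.13840881] [-4.090e-02  9.992e-01 -0.000e+00  3.000e-04]
[ 396    0   80   62 3210] [428.4  31. ] [ 365.6 -148.9   12. ]
[ 243   97   49   62 1561] [271.  132.3] [ 474.1 -292.3   12. ]
[ 398  183  114  163 6567] [460.9 255.3] [601.  -51.8  12. ]
[486 313  26  22 183] [500.3 324.7] [693.1  22.5  12. ]
12 [255.96054893 125.18771229]
72 [255.95186798 130.14505873]
```

View pics/w3.png

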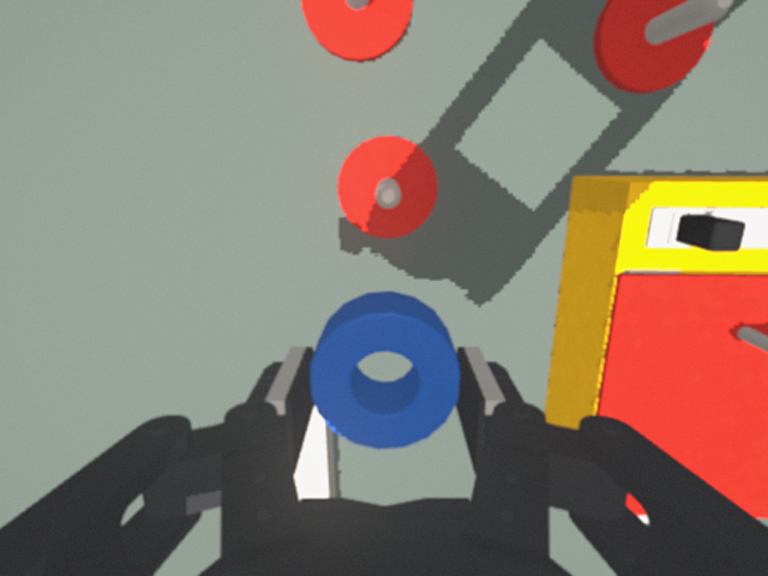

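The tip is at (259,129) and the base is centred at (259,125). They project to a vertical post at x≈467.5, y≈-308.5 after correcting the wrist bias seen on the wheel. I'll move above it and descend to just over the tip.

arm_command --pt "0.04 0.03 0.002 0 0 0 0" --pt "0.04 0.049 0.003 0 0 0 0" --pt "0.04 0.049 0.003 0.03 0 0 0" --pt "0.04 0.049 0.003 0.06 0 0 0" --pt "0.04 0.049 0.003 0.085 0 0 0" --pt "0.04 0.049 0.003 0.1 0 0 0" --pt "0.04 0.049 0.003 0.1 0 0 0" --pt "0.04 0.049 0.003 0.1 0 0 0"

```text
clock: 10.45
ee_pos: [467.5, -309.0, 70.5]
tcp_rot: [-0.041, 0.999, -0.0, 0.0]
wrist_force: [0.6, 0.4, -0.8]
gripper_width: 47.9
finger_force: 41.6
```

```bash
python3 - <<'E'
from h import *
b=vision.snapshot("side");a=vision.snapshot("wrist")
inc([467.5,-308.5,70],np.pi/2+.08)
bb=bluebb(a);print(wheelfix(a,bb,86))
A=cv2.resize(a["color"][190:330,180:330],(450,420),interpolation=2)[:300];B=cv2.resize(b["color"][275:365,240:345],(450,386),interpolation=2)[:290]
cv2.imwrite("pics/g4.png",np.vstack([A,B])[...,::-1])
E
```

```text
inc [0.0003 0.001  0.0012] [-0.0017  0.0023  0.0007] at [ 467.9 -309.5   71.2] [-4.040e-02  9.992e-01 -8.000e-04  1.200e-03] F [ 0.4 -0.3 -0.5]
[ 206  194  101  105 7754] [256.2 247.7]
[ 467.6 -307.2]
```

View pics/g4.png

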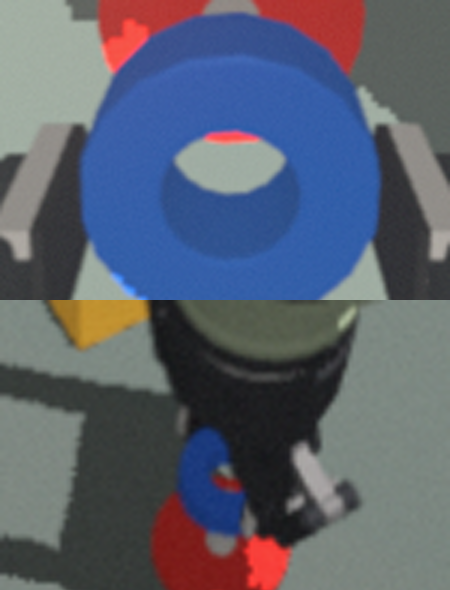

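Picture budget is spent; from here I work by numbers. Laterally the post (col 257) and the bore (col 257) line up. I'll descend in stages, watching the force.

arm_command --pt "0.04 0 0.0005 0.01 0 0 0" --pt "0.04 0 0.0005 0.02 0 0 0" --pt "0.04 0 0.0005 0.028 0 0 0" --pt "0.04 0 0.0005 0.034 0 0 0" --pt "0.04 0 0.0005 0.034 0 0 0"

```text
clock: 11.05
ee_pos: [466.1, -308.2, 34.5]
tcp_rot: [-0.04, 0.999, 0.001, -0.001]
wrist_force: [0.4, -0.5, -0.9]
gripper_width: 47.4
finger_force: 41.6
```

arm_command --pt "0.04 0 0 0.01 0 0 0" --pt "0.04 0 0 0.02 0 0 0" --pt "0.04 0 0 0.028 0 0 0" --pt "0.04 0 0 0.034 0 0 0" --pt "0.04 0 0 0.034 0 0 0" --pt "0.04 0 0 0.034 0 0 0"

```text
clock: 11.65
ee_pos: [466.8, -308.7, 1.7]
tcp_rot: [-0.04, 0.999, 0.0, -0.0]
wrist_force: [-0.2, -0.2, -1.7]
gripper_width: 48.2
finger_force: 41.6
```

arm_command --pt "0.04 0 0 0.003 0 0 0" --pt "0.04 0 0 0.005 0 0 0" --pt "0.04 0 0 0.005 0 0 0"

```text
clock: 11.95
ee_pos: [466.6, -308.5, -3.4]
tcp_rot: [-0.04, 0.999, 0.0, -0.0]
wrist_force: [0.4, 0.1, -0.7]
gripper_width: 48.2
finger_force: 41.6
```

arm_command --pt "0.04 0 0 0.001 0 0 0" --pt "0.04 0 0 0.002 0 0 0" --pt "0.04 0 0 0.002 0 0 0" --pt "0.04 0 0 0.002 0 0 0"

```text
clock: 12.35
ee_pos: [466.9, -308.7, -3.8]
tcp_rot: [-0.04, 0.999, -0.0, 0.0]
wrist_force: [-1.8, 1.9, 7.8]
gripper_width: 47.8
finger_force: 42.5
```

Contact with the base at 7.8 N. I'll release and retreat straight up.

arm_command --pt "0.07 0 0 0 0 0 0" --pt "0.07 0 0 0 0 0 0" --pt "0.085 0 0 0 0 0 0" --pt "0.085 0 0 0 0 0 0" --pt "0.085 0 0 0 0 0 0" --pt "0.085 0 0 -0.02 0 0 0" --pt "0.085 0 0 -0.05 0 0 0" --pt "0.085 0 0 -0.09 0 0 0" --pt "0.085 0 0 -0.13 0 0 0" --pt "0.085 0.03 0 -0.17 0 0 0" --pt "0.085 0.05 0 -0.2 0 0 0" --pt "0.085 0.05 0 -0.2 0 0 0" --pt "0.085 0.05 0 -0.2 0 0 0"

```text
clock: 13.65
ee_pos: [416.9, -312.8, 195.3]
tcp_rot: [-0.04, 0.999, -0.0, 0.001]
wrist_force: [0.6, -0.3, 0.6]
gripper_width: 85.2
finger_force: 0.0
```

```bash
python3 - <<'E'
from h import *
a=vision.snapshot("wrist");b=vision.snapshot("side");t=vision.snapshot("top")
# side: blue near post, top too
for n,p,box in(("wrist",a,None),("side",b,(265,300,55,60)),("top",t,(330,195,50,50))):
    try:
        bb=bluebb(p,box)
        for z in(12,40): print(n,z,least_squares(lambda s:cylbb(p,*s,z)-bb,[468,-309]).x.round(1),proj(p,(467.5,-308.5,12)).round(1))
        print(n,"free",(lambda r:(r.x.round(1),r.fun.round(1)))(least_squares(lambda s:cylbb(p,*s)-bb,[468,-309,12])))
    except Exception as e: print(n,e)
s=env.read_state();print(s["ee_pos"],s["tcp_rot"].round(4))
np.savez("w4.npz",**{k:np.array(v) for k,v in a.items()})
print("handle mid wrist px",proj(a,(526.8,-47.2,121.5)))
E
```

```text
[ 236  187   42   44 1097] [256.7 206.5]
wrist 12 [ 467.2 -306.3] [254.7 205.1]
wrist 40 [ 457.2 -307.1] [254.7 205.1]
wrist free (array([ 471.1, -306. ,    0.8]), array([ 0.2, -0.2, -0.2,  0.2]))
[280 323  23  18 269] [290.5 332.2]
side 12 [ 465.3 -313.5] [290.3 330.8]
side 40 [ 459.  -321.6] [290.3 330.8]
side free (array([ 506.9, -260.7, -170.7]), array([ 1.9, -1.7, -1.8,  1.7]))
[350 209  17  15 161] [357.4 216.1]
top 12 [ 467.1 -309.9] [356.7 216.3]
top 40 [ 464.4 -304.1] [356.7 216.3]
top free (array([ 478.5, -334.2, -104.5]), array([ 0.3, -0.4, -0.3,  0.4]))
[ 416.73208623 -312.06856827  193.21657042] [-0.0403  0.9992  0.001  -0.001 ]
handle mid wrist px [524.52744886 323.13695197]
```

All three views put the wheel on the post at (467,-308.5), resting at z≈12. Next I'll go over the handle (527,-47) with the tool turned a quarter so the fingers close along the box's x.

arm_command --pt "0.06 -0.012 0.023 0 0 0 0.14" --pt "0.06 -0.024 0.046 0 0 0 0.28" --pt "0.06 -0.036 0.07 0 0 0 0.42" --pt "0.06 -0.048 0.093 0 0 0 0.56" --pt "0.06 -0.06 0.116 0 0 0 0.7" --pt "0.06 -0.072 0.14 0 0 0 0.84" --pt "0.06 -0.084 0.163 0 0 0 0.98" --pt "0.06 -0.096 0.186 0 0 0 1.12" --pt "0.06 -0.108 0.209 0 0 0 1.26" --pt "0.06 -0.12 0.232 0 0 0 1.4" --pt "0.06 -0.131 0.255 0 0 0 1.54" --pt "0.06 -0.131 0.255 0 0 0 1.575" --pt "0.06 -0.131 0.255 0 0 0 1.575" --pt "0.06 -0.131 0.255 0 0 0 1.575"

```text
clock: 15.2
ee_pos: [526.8, -47.8, 193.7]
tcp_rot: [0.679, 0.734, -0.001, -0.001]
wrist_force: [-0.3, 0.5, 0.7]
gripper_width: 60.0
finger_force: 0.0
```

```bash
python3 - <<'E'
from h import *
a=vision.snapshot("wrist")
c=a["color"].astype(int)
print((-np.array(a["R"]).T@a["t"]).round(1))
pr=[proj(a,X) for X in((526.8,-47.2,121.5),(526.8-3.7,3,121.5),(531,-97,121.5))];print(np.round(pr,1))
# handle: greyish bright pixels within red lid
g=((c.max(2)-c.min(2)<35)&(c.max(2)>90)).astype(np.uint8)
n,l,st,ce=cv2.connectedComponentsWithStats(g)
for i in range(1,n):
    if st[i,4]>200: print(st[i],ce[i].round(1))
i=int(round(pr[0][0]));j=int(round(pr[0][1]))
for r in range(max(0,j-60),min(384,j+40),10):
    row=g[r,max(0,i-40):i+40]; xs=np.nonzero(row)[0]+i-40; print(r,(xs.min(),xs.max(),len(xs)) if len(xs) else None, atz(a,(xs.min()+xs.max())/2,r,121.5).round(1) if len(xs) else "")
inc([527,-47,90],.076)
E
```

```text
[520.9  25.1 365.4]
[[257.3 192.4]
 [257.6 131.8]
 [257.6 246.4]]
[    6     0   506   343 47309] [393.9 117.3]
[    0    54   209   290 29679] [ 80.8 202. ]
[ 252  126   13  127 1434] [257.5 185.8]
[323 234  32  47 536] [339.2 256.4]
[ 182  289  149   53 5431] [260.7 311.3]
[ 374  341   50   43 1353] [393.3 366. ]
[ 89 351  51  33 701] [113.8 372.9]
132 (np.int64(252), np.int64(264), 13) [523.4   2.8 121.5]
142 (np.int64(252), np.int64(264), 13) [524.1  -5.  121.5]
152 (np.int64(252), np.int64(263), 12) [524.3 -13.1 121.5]
162 (np.int64(252), np.int64(263), 12) [524.9 -21.3 121.5]
172 (np.int64(252), np.int64(263), 12) [525.6 -29.6 121.5]
182 (np.int64(252), np.int64(263), 12) [526.3 -38.1 121.5]
192 (np.int64(252), np.int64(263), 12) [526.9 -46.8 121.5]
202 (np.int64(252), np.int64(262), 11) [527.2 -55.7 121.5]
212 (np.int64(252), np.int64(262), 11) [527.9 -64.7 121.5]
222 (np.int64(252), np.int64(262), 11) [528.6 -73.9 121.5]
inc [0.001  0.0004 0.1039] [-0.0016 -0.0003  0.0006] at [526.8 -48.  193.9] [ 6.795e-01  7.337e-01 -5.000e-04 -7.000e-04] F [-0.5 -0.5 -0.5]
```

The wrist view puts the handle at (526.9,-47), exactly below and parallel to the pads. I'll descend and pinch it.

arm_command --pt "0.06 0.001 0 0.04 0 0 0" --pt "0.06 0.001 0 0.075 0 0 0" --pt "0.06 0.001 0 0.095 0 0 0" --pt "0.06 0.001 0 0.104 0 0 0" --pt "0.06 0.001 0 0.104 0 0 0" --pt "0.0 0.001 0 0.104 0 0 0" --pt "0.0 0.001 0 0.104 0 0 0" --pt "0.0 0.001 0 0.104 0 0 0" --pt "0.0 0.001 0 0.104 0 0 0" --pt "0.0 0.001 0 0.104 0 0 0" --pt "0.0 0.001 0 0.104 0 0 0" --pt "0.0 0.001 0 0.104 0 0 0" --pt "0.0 0.001 0 0.104 0 0 0" --force 40

```text
clock: 16.55
ee_pos: [527.8, -47.0, 91.9]
tcp_rot: [0.68, 0.733, 0.001, 0.001]
wrist_force: [-0.0, -0.4, 6.6]
gripper_width: 8.6
finger_force: 39.4
```

arm_command --pt "0 0 0 -0.002 0 0 0" --pt "0 0 0 -0.004 0 0 0" --pt "0 0 0 -0.006 0 0 0" --pt "0 0 0 -0.006 0 0 0" --pt "0 0 0 -0.006 0 0 0"

```text
clock: 17.05
ee_pos: [529.2, -46.9, 96.6]
tcp_rot: [0.68, 0.733, 0.002, 0.002]
wrist_force: [6.4, 0.4, -6.0]
gripper_width: 8.6
finger_force: 39.0
```

arm_command --pt "0 0 0 -0.002 0 0 0" --pt "0 0 0 -0.004 0 0 0" --pt "0 0 0 -0.006 0 0 0" --pt "0 0 0 -0.007 0 0 0" --pt "0 0 0 -0.007 0 0 0"

```text
clock: 17.55
ee_pos: [531.9, -46.7, 103.7]
tcp_rot: [0.68, 0.733, 0.003, 0.003]
wrist_force: [13.4, 1.5, -10.5]
gripper_width: 8.8
finger_force: 38.7
```

The handle is already about 12 mm up (0.09 rad), past the caught limit. The sideways force comes from pulling straight instead of along the arc. I'll follow the arc slightly to confirm it lifts freely.

arm_command --pt "0 0 0.004 -0.001 0 0 0" --pt "0 0 0.006 -0.003 0 0 0" --pt "0 0 0.0076 -0.0065 0 0 0" --pt "0 0 0.0076 -0.0065 0 0 0" --pt "0 0 0.0076 -0.0065 0 0 0"

```text
clock: 18.05
ee_pos: [534.4, -46.5, 110.2]
tcp_rot: [0.68, 0.733, -0.0, 0.0]
wrist_force: [3.2, -2.1, -6.1]
gripper_width: 8.5
finger_force: 38.9
```

Only 6 N at 18 mm, so the lid is free and the bolt stays where it is. I'll follow the arc to about 0.78 rad.

arm_command --pt "0 0 0.003 -0.006 0 0 0" --pt "0 0 0.0067 -0.0122 0 0 0" --pt "0 0 0.0105 -0.018 0 0 0" --pt "0 0 0.0145 -0.0237 0 0 0" --pt "0 0 0.019 -0.029 0 0 0" --pt "0 0 0.0235 -0.0344 0 0 0" --pt "0 0 0.0235 -0.0344 0 0 0" --pt "0 0 0.0235 -0.0344 0 0 0"

```text
clock: 18.85
ee_pos: [556.7, -44.8, 145.8]
tcp_rot: [0.68, 0.734, -0.001, -0.001]
wrist_force: [-5.5, -2.8, 1.1]
gripper_width: 7.9
finger_force: 38.7
```

arm_command --pt "0 0 0.005 -0.005 0 0 0" --pt "0 0 0.0099 -0.0097 0 0 0" --pt "0 0 0.0155 -0.014 0 0 0" --pt "0 0 0.0208 -0.0183 0 0 0" --pt "0 0 0.0289 -0.0237 0 0 0" --pt "0 0 0.0362 -0.0279 0 0 0" --pt "0 0 0.0362 -0.0279 0 0 0" --pt "0 0 0.0362 -0.0279 0 0 0" --pt "0 0 0.0362 -0.0279 0 0 0" --pt "0 0 0.0362 -0.0279 0 0 0"

```text
clock: 19.85
ee_pos: [594.6, -41.4, 173.1]
tcp_rot: [0.68, 0.733, 0.001, 0.0]
wrist_force: [0.2, 0.9, 0.0]
gripper_width: 0.0
finger_force: 0.0
```

```bash
python3 - <<'E'
from h import *
b=vision.snapshot("side");t=vision.snapshot("top")
s=env.read_state();print(s["clock"],s["ee_pos"],s["wrist_force"],s["gripper_width"],s["finger_force"],s["qvel"].round(3))
q=(551.7,-45.4,.075)
def L(yl,d,h,a): # lid point: d in front of hinge, h above hinge
    x=108-d*np.cos(a)+h*np.sin(a); z=80.5+h*np.cos(a)+d*np.sin(a)
    return (q[0]+np.cos(q[2])*x-np.sin(q[2])*yl,q[1]+np.sin(q[2])*x+np.cos(q[2])*yl,z)
for n,p in(("side",b),("top",t)):
    c=p["color"].astype(int);red=((c[...,0]>90)&(c[...,1]<75)&(c[...,2]<75)).astype(np.uint8)
    for a in(0,.4,.6,.7,.78,.9,1.0):
        P=np.array([proj(p,L(y,d,6,a)) for y,d in((-120,0),(-120,168),(120,168),(120,0))]).astype(np.int32)
        m=np.zeros_like(red);cv2.fillConvexPoly(m,P,1)
        k=cv2.dilate(m,np.ones((25,25)))
        print(n,a,"IoU",((m&red).sum()/((m|(red&k)).sum())).round(3))
    bb=bluebb(p,(265,300,55,60) if n=="side" else (330,195,50,50))
E
```

```text
19.95 [594.29630326 -41.52784761 172.50201313] [ 0.1533825  -0.01505914  0.17657466] -0.16648508969691486 0.0 [-0.001  0.004  0.004 -0.003  0.    -0.   ]
side 0 IoU 0.87
side 0.4 IoU 0.558
side 0.6 IoU 0.534
side 0.7 IoU 0.472
side 0.78 IoU 0.391
side 0.9 IoU 0.27
side 1.0 IoU 0.106
[280 317  23  24 353] [290.5 329.4]
top 0 IoU 0.356
top 0.4 IoU 0.354
top 0.6 IoU 0.369
top 0.7 IoU 0.388
top 0.78 IoU 0.393
top 0.9 IoU 0.345
top 1.0 IoU 0.264
[350 209  17  16 173] [357.5 216.6]
```

The grip slipped off the bar somewhere past 0.45 rad, because it was too shallow: the fingertips sit about 16 mm behind the reported TCP. The lid is shut again and the wheel is untouched. The tug did show the lid is free. I'll re-grip about 10 mm deeper and with more force.

arm_command --pt "0.055 0 0 -0.01 0 0 0" --pt "0.055 0 -0.03 -0.01 0 0 0" --pt "0.055 -0.0006 -0.055 0 0 0 0" --pt "0.055 -0.0006 -0.0675 0 0 0 0" --pt "0.055 -0.0006 -0.0675 0 0 0 0" --pt "0.055 -0.0006 -0.0675 0.03 0 0 0" --pt "0.055 -0.0006 -0.0675 0.06 0 0 0" --pt "0.055 -0.0006 -0.0675 0.08 0 0 0" --pt "0.055 -0.0006 -0.0675 0.0905 0 0 0" --pt "0.055 -0.0006 -0.0675 0.0905 0 0 0" --pt "0.055 -0.0006 -0.0675 0.0905 0 0 0"

```text
clock: 21.05
ee_pos: [528.3, -47.6, 83.0]
tcp_rot: [0.68, 0.733, 0.001, 0.001]
wrist_force: [0.7, -0.1, 1.2]
gripper_width: 54.6
finger_force: 0.0
```

arm_command --pt "0 0 0 0 0 0 0" --pt "0 0 0 0 0 0 0" --pt "0 0 0 0 0 0 0" --pt "0 0 0 0 0 0 0" --pt "0 0 0 0 0 0 0" --pt "0 0 0 0 0 0 0" --pt "0 0 0 0 0 0 0" --pt "0 0 0 0 0 0 0" --force 90

```text
clock: 21.85
ee_pos: [527.8, -47.6, 83.1]
tcp_rot: [0.68, 0.733, 0.001, 0.001]
wrist_force: [1.0, 0.4, 6.8]
gripper_width: 7.7
finger_force: 88.3
```

arm_command --pt "0 0 0.0013 -0.0065 0.025 0 0" --pt "0 0 0.0028 -0.0131 0.05 0 0" --pt "0 0 0.0047 -0.0195 0.075 0 0" --pt "0 0 0.0069 -0.0258 0.1 0 0" --pt "0 0 0.0094 -0.0319 0.125 0 0" --pt "0 0 0.0122 -0.0379 0.15 0 0" --pt "0 0 0.0154 -0.0437 0.175 0 0" --pt "0 0 0.0187 -0.0494 0.2 0 0" --pt "0 0 0.0187 -0.0494 0.2 0 0" --pt "0 0 0.0187 -0.0494 0.2 0 0"

```text
clock: 22.85
ee_pos: [544.5, -46.3, 130.7]
tcp_rot: [0.676, 0.73, -0.074, -0.069]
wrist_force: [-1.7, -1.1, -3.6]
gripper_width: 7.1
finger_force: 88.2
```

arm_command --pt "0 0 0.0026 -0.006 0.025 0 0" --pt "0 0 0.0054 -0.0118 0.05 0 0" --pt "0 0 0.0086 -0.0175 0.075 0 0" --pt "0 0 0.0119 -0.023 0.1 0 0" --pt "0 0 0.0119 -0.023 0.1 0 0"

```text
clock: 23.35
ee_pos: [559.6, -45.2, 151.4]
tcp_rot: [0.672, 0.725, -0.112, -0.104]
wrist_force: [-6.4, -1.9, -1.1]
gripper_width: 7.7
finger_force: 89.4
```

```bash
python3 - <<'E'
from h import *
s=env.read_state();print(s["clock"],s["ee_pos"],s["wrist_force"],s["gripper_width"],s["finger_force"])
E
```

```text
23.35 [559.64967915 -45.23672915 151.3610371 ] [-6.40338001 -1.93331453 -1.0666445 ] 7.733648148014665 89.39640641212463
```

arm_command --pt "0 0 0.0015 -0.004 0.017 0 0" --pt "0 0 0.003 -0.008 0.033 0 0" --pt "0 0 0.0045 -0.0122 0.05 0 0" --pt "0 0 0.0045 -0.0122 0.05 0 0" --pt "0 0 0.0045 -0.0122 0.05 0 0" --pt "0 0 0.0045 -0.0122 0.05 0 0" --pt "0 0 0.0045 -0.0122 0.05 0 0" --pt "0 0 0.0045 -0.0122 0.05 0 0" --pt "0 0 0.0045 -0.0122 0.05 0 0" --pt "0 0 0.0045 -0.0122 0.05 0 0"

```text
clock: 24.35
ee_pos: [570.4, -44.5, 161.7]
tcp_rot: [0.669, 0.722, -0.127, -0.117]
wrist_force: [3.5, -3.3, -7.9]
gripper_width: 7.5
finger_force: 88.0
```

```bash
python3 - <<'E'
from h import *
b=vision.snapshot("side");t=vision.snapshot("top")
s=env.read_state();print(s["clock"],s["ee_pos"],s["wrist_force"],s["gripper_width"],s["finger_force"],s["qvel"].round(4))
q=(551.7,-45.4,.075)
def L(yl,d,h,a):
    x=108-d*np.cos(a)+h*np.sin(a); z=80.5+h*np.cos(a)+d*np.sin(a)
    return (q[0]+np.cos(q[2])*x-np.sin(q[2])*yl,q[1]+np.sin(q[2])*x+np.cos(q[2])*yl,z)
for n,p in(("side",b),("top",t)):
    c=p["color"].astype(int);red=((c[...,0]>c[...,1]+50)&(c[...,0]>c[...,2]+50)&(c[...,1]<75)).astype(np.uint8)
    w=np.zeros_like(red); (l,tp,r,bt)=(200,110,350,270) if n=="side" else (215,110,330,235); w[tp:bt,l:r]=1; red*=w
    o=[]
    for a in(0,.4,.5,.6,.65,.7,.75,.8,.9,1.0):
        P=np.array([proj(p,L(y,d,6,a)) for y,d in((-120,0),(-120,168),(120,168),(120,0))]).astype(np.int32)
        m=np.zeros_like(red);cv2.fillConvexPoly(m,P,1); o.append((a,float(((m&red).sum()/(m|red).sum()).round(3))))
    print(n,o); bb=bluebb(p,(265,300,55,60) if n=="side" else (330,195,50,50))
E
```

```text
24.45 [570.34300281 -44.48351793 161.66683095] [ 5.23977257 -2.12539306 -6.93633407] 7.199011897479573 87.96642780303955 [ 0.      0.0008  0.0015 -0.0016  0.0006  0.0002]
side [(0, 0.329), (0.4, 0.474), (0.5, 0.561), (0.6, 0.694), (0.65, 0.769), (0.7, 0.66), (0.75, 0.537), (0.8, 0.41), (0.9, 0.208), (1.0, 0.096)]
[280 317  23  24 354] [290.5 329.4]
top [(0, 0.19), (0.4, 0.22), (0.5, 0.244), (0.6, 0.273), (0.65, 0.284), (0.7, 0.28), (0.75, 0.267), (0.8, 0.256), (0.9, 0.222), (1.0, 0.183)]
[350 209  17  16 173] [357.5 216.6]
```

The lid is at about 0.67 rad by the side image, held with 88 N of grip and standing still. The wheel is unchanged on the post. Handing in.

```bash
python3 -c "
from plant import env
print(env.close_job())"
```

```text
the job is handed in; nothing more can be done
None
```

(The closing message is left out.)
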